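# Roller and snap ring on an axle stub

### The arm

A 7-joint arm with a two-finger parallel gripper is mounted at the origin on a cart in front of the work surface, level with it; the furniture and walls round the work are solid. World frame = base frame: x ahead of the robot, y to its left, z up, the work surface at z = 0. Lengths are in m, angles in degrees, forces in N, time in s.
With the tool pointing down it reaches from about 0.425 to 0.875 m from the base axis. Payload 4.7 kg.
Tool frame: the origin (TCP) lies on the mounting face of the last link; the fingertips stand 182 mm ahead of it and the grasp point (between the pads) lies 164 mm ahead of it; z points along the fingers, y is the line along which they close (so a half turn about z gives the same grasp; the last joint's range is limited). The gripper opens to 87 mm and grips with 3 to 60 N. Pads are 19 mm wide; open, the fingers measure 117 mm over their backs; the gripper's body (75 mm by 190 mm) begins 51 mm behind the grasp point.
Start: joints at [71.11, 18.392, -4.016, 83.108, 1.295, 78.541, -3.26], TCP at [0.219, -0.612, 0.405] pointing down, gripper open.
Joint ranges: [-163.93, 163.93], [-17.29, 119.83], [-79.2, 71.16], [3.27, 140.29], [-89.18, 269.18], [5.43, 117.66], [-154.24, 154.24]. Speed limits (degrees/s): [147.25, 147.25, 180, 180, 180, 180, 180].

### API

Orientations are given as [roll, pitch, yaw] about the fixed x, y, z axes, in that order (R = Rz(yaw) Ry(pitch) Rx(roll)).
In Python, from cell import readout, viewer, sign_off gives the robot as it stands.
- The arm moves only by the shell command python3 -m jog 'ROWS' [FORCE]. ROWS is a JSON object of lists of equal length, an entry for each row: "slide": the shift along the tool's x, y, z in units of 0.25 m (1.0 is 0.25 m), a list of three; "twist": the turn, a rotation vector about the tool's x, y, z in units of 2 pi rad (1.0 is 2 pi rad), a list of three; "grip": the opening, from 0 (shut) to 1 (fully open). A call has 1 to 8 rows; each row is the pose to reach, as a shift and turn from the pose commanded when the call began, along the tool's axes at that moment, turning the shorter way round; what a row does not reach only later rows make up. A row lasts 1/10 s, in which the tool goes at most 50 mm and 8.59 degrees, less where a joint would pass 70% of its speed; a pose out of reach is approached as far as the arm can. A call with a number of a shift or a turn outside -1 to 1 is refused whole. A call with a gripper value outside its range is refused whole. The fingers move at their own pace and stop on an object; FORCE is the grip in N (left out, the last holds). Time passes only in rows, so rows that repeat a pose let the fingers close. It gives the time, the measured TCP pose, the force, the opening and the grip force at its end, in the units of the state.
- readout.get_obs(): the state, without advancing time (a new reading comes with each control period).
- viewer.read_camera(name): name is "scene" or "top"; returns the picture (420x560x3 uint8, red, green, blue); there is no depth.
- viewer.camera_info(name): a dict with "vertical_fov" (degrees; the focal length in pixels is half the picture's height over the tangent of half this angle, whatever the lens; pixels are square), "cx", "cy" (the principal point, pixels), "k1" (the pictures are not rectified: a ray, as slopes to the right and down, at radius r is drawn at 1 + k1 r^2 times it, then the intrinsics apply), "xyz" and "attitude" of the camera in the world. Camera axes: x right, y down, z forward; pixel columns grow to the right and rows downward; lengths in m; the calibration is good to about 2 mm. A picture is of the moment at which its call begins. camera_info takes no time and is no camera call.
- sign_off(): hands the job in; it is judged then, once.
The state is a dict: "clock": time; "joint_pos": joint angles; "qd": joint speeds; "effort": joint torques, N m; "eef_pos": TCP position; "eef_rot": TCP orientation; "contact_force": force on the tool from outside, world axes, zero at the start; "ft_torque": the same for the moment, N m; "finger_gap": finger opening in m; "grip_force": force on a finger pad.
Only numpy, scipy, OpenCV 4.12 (cv2) and the standard library are available. Lean on these libraries where they do the work, as an engineer would, in place of code of your own. Each camera call takes 0.05 s, during which the arm holds its last target. There are 200 camera calls.

### The job

Put the orange roller over the axle stub so that it sits flat on the shoulder and let go of it. Then take the circlip pliers by their red handles out of the blue stand, squeeze them right up to their stop so that the snap ring on their tips is fully spread, and slide the ring down over the end of the axle until it is level with the groove. Finish while still holding it there: ring spread, level with the groove and centred round the axle, carried by your grip alone; leave the key switch, clevis pin and contactor where they are.

Things in the scene. Friction and masses are not known exactly. Their poses are not given: they have to be found in the camera images.
- stub: axle stub fixed to the table: grey base plate 96 x 96 x 12 mm with four bolts, dark shoulder of 45 mm diameter up to height 52 mm, above it a bright journal of 30 mm diameter up to its chamfered end at height 92 mm, with a dark groove 6 mm wide at heights 78 to 84 mm. Origin under its centre, on the table; z up along the axle
- groove (a point): point on the axle's centre line at the middle of the groove, 81 mm above the table, 11 mm below the axle's end
- shoulder (a point): point on the axle's centre line at the level of the shoulder, 52 mm above the table, on which the roller has to sit
- roller_mid (a point): centre (half-way up) of the loose roller, an orange tyre on a steel hub: 54 mm outside diameter, 20 mm high, through bore 36 mm, lying flat on the table at the start; z along its bore; about 0.12 kg
- stand: blue stand fixed to the table: base 70 x 110 x 8 mm, two uprights 80 mm high at y = +38 and -38 mm of its frame, each with a notch between two lips (up to 89 mm). The pliers' crossbar lies loose in the notches; lifted straight up 15 mm it is clear. Origin under its centre
- pliers_grip (a point): grip point midway between the red handles of the circlip pliers, which stand upright in the stand, tips down. z up along the pliers, y from handle to handle (grip their outer faces along y), x towards the ring. Handles: 14 mm wide in x, from 24 mm below to 27 mm above this point, here 51 mm over both outer faces at rest, 38 mm (faces parallel) when squeezed to the stop
- ring_centre (a point): centre of the open snap ring, hooked captive on the tips of the pliers, half-way through its 4 mm thickness; 24 mm in x and -107 mm in z from pliers_grip, same axes. Fully spread it leaves a round opening of 34 mm diameter about this point, at rest only about 25 mm (too narrow for the axle). The jaws above its -x side pass 5 mm clear of the axle
- ring_l (a joint): opening angle of the left half of the snap ring: 0 relaxed, 0.22 rad at the pliers' stop (fully spread); the right half opens equally
- key_switch: bystander: black and grey key switch 32 x 32 x 75 mm standing on the table; origin under its centre
- clevis_pin: bystander: steel clevis pin 27 x 75 x 27 mm lying on the table; origin under its centre
- contactor: bystander: black contactor 58 x 50 x 70 mm with two copper studs, standing on the table; origin under its centre
- pliers: the whole pliers, 0.19 kg; origin 109 mm straight below pliers_grip, same axes. The crossbar (16 x 84 x 8 mm, long in y) has its middle 45 mm below pliers_grip. A spring resists squeezing: about 4 N on each handle at first, about 11 N at the stop; grip with 20 to 40 N

How it is judged:
By the outcome, as a careful person would: the job done as asked, in the order asked, and still so for the second after the job is handed in, while the arm keeps its last pose, push and grip.
It also fails if it takes over 51 s, if anything falls off the work surface, if the arm or the gripper's body presses on something with over 40 N, if the wrist force passes 120 N, or if a joint passes its speed limit or range.

## Working session

There is one attempt and no reset: what is moved stays moved. The work goes in short steps, Python scripts to look and compute and a shell command to move; the robot and the scene stay as the last step left them, time stands still between calls to the robot, and variables do not carry over. Pictures are saved under pics/ and viewed, at most 12 in all, crops included, and the job is handed in when it is done.

```bash
ls; mkdir -p pics
python3 - <<'E'
from cell import readout, viewer
import cv2
for n in("scene","top"):
    cv2.imwrite(f"pics/{n}0.png",viewer.read_camera(n)[:,:,::-1]); print(viewer.camera_info(n))
print(readout.get_obs())
E
```

```text
pics
{'vertical_fov': 52.64078108372781, 'cx': 275.50672552652793, 'cy': 213.51588030116767, 'k1': -0.09764276151439132, 'xyz': array([-0.14698359,  0.79050733,  0.5417036 ]), 'attitude': array([-115.78192456,    1.34613211, -129.28859886])}
{'vertical_fov': 42.55441075064537, 'cx': 276.0890205272083, 'cy': 208.58293609740682, 'k1': -0.10104760017846984, 'xyz': array([0.5312458 , 0.23712461, 1.07807934]), 'attitude': array([-177.19740494,   -0.78124895,  -91.66273097])}
{'clock': 0.1, 'joint_pos': array([71.11005474, 18.43328824, -4.01771377, 83.16587569,  1.29343041,
       78.54146525, -3.26052896]), 'qd': array([ 0.02512161, -0.24601072, -0.05401605, -0.16599708, -0.01573736,
        0.0279429 , -0.16143433]), 'effort': array([-3.73662160e-04, -4.92571378e+01, -4.05887989e-01, -3.13398957e+01,
       -6.40452141e-02,  3.95718834e-02,  6.34483467e-05]), 'eef_pos': array([ 0.21902298, -0.61179715,  0.40380604]), 'eef_rot': array([-1.79904523e+02,  3.18667105e-03,  1.97007261e+01]), 'contact_force': array([ 1.04418977,  0.06031004, -0.14981334]), 'ft_torque': array([ 0.00225721, -0.01295839, -0.02256789]), 'grip_force': 0.0, 'finger_gap': 0.08686531926615196}
```

View pics/scene0.png

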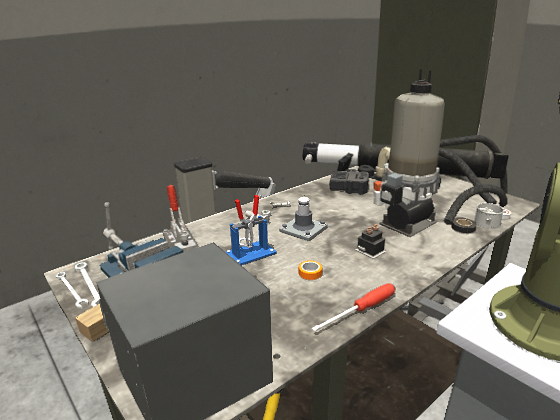

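View pics/top0.png

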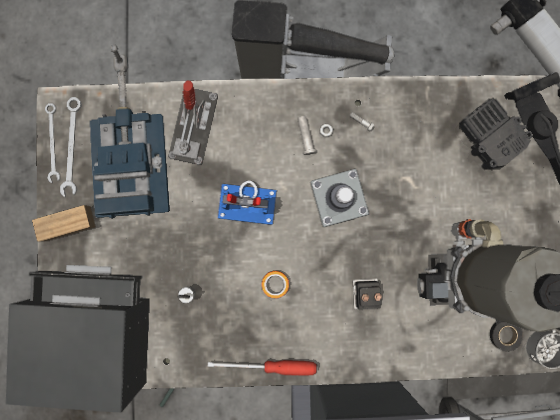

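The scene view shows the roller at (311,269), the blue stand with red handles at (250,235) and the stub at (303,218). In the top view the roller is at (275,285), the stand at (247,203), the ring at (249,188) and the axle end at (345,195).

```bash
cat > h.py <<'E'
import numpy as np, cv2
from cell import readout, viewer
from scipy.spatial.transform import Rotation as R
def cam(n):
    i=viewer.camera_info(n); f=210/np.tan(np.radians(i['vertical_fov']/2))
    return i,f,R.from_euler('xyz',i['attitude'],degrees=True).as_matrix()
def ray(n,uv):
    i,f,M=cam(n); d=np.array([(uv[0]-i['cx'])/f,(uv[1]-i['cy'])/f]); r=np.linalg.norm(d)
    s=r
    for _ in range(30): s=r/(1+i['k1']*s*s)
    d=d*(s/r if r else 1)
    return np.array(i['xyz']),M@np.array([d[0],d[1],1.])
def plane(n,uv,z):
    o,d=ray(n,uv); return o+d*(z-o[2])/d[2]
def proj(n,p):
    i,f,M=cam(n); q=M.T@(np.array(p)-i['xyz']); d=q[:2]/q[2]; d=d*(1+i['k1']*(d@d))
    return d*f+[i['cx'],i['cy']]
def two(a,b):  # scene uv, top uv
    o1,d1=ray('scene',a);o2,d2=ray('top',b)
    s=np.linalg.lstsq(np.c_[d1,-d2],o2-o1,rcond=None)[0]
    p,q=o1+s[0]*d1,o2+s[1]*d2
    return (p+q)/2,np.linalg.norm(p-q)
def blobs(img,lo,hi,box=None,amin=8):
    m=cv2.inRange(cv2.cvtColor(img,cv2.COLOR_RGB2HSV),np.array(lo),np.array(hi))
    if box:
        k=np.zeros_like(m);x0,y0,x1,y1=box;k[y0:y1,x0:x1]=1;m=m*k
    cs,_=cv2.findContours(m,cv2.RETR_EXTERNAL,cv2.CHAIN_APPROX_NONE)
    return m,sorted([c for c in cs if cv2.contourArea(c)>=amin],key=cv2.contourArea,reverse=True)
E
python3 - <<'E'
from h import *
np.set_printoptions(precision=4,suppress=True)
t=viewer.read_camera('top');s=viewer.read_camera('scene')
cv2.imwrite('pics/t.png',t[:,:,::-1]);cv2.imwrite('pics/s.png',s[:,:,::-1])
for n,im,box in(('top',t,(255,265,295,305)),('scene',s,(290,255,335,290))):
    m,c=blobs(im,(8,120,90),(25,255,255),box); e=cv2.fitEllipse(cv2.convexHull(c[0])); print('roller',n,e,[plane(n,e[0],z) for z in(.01,.02)])
for n,im,box in(('top',t,(210,175,285,230)),('scene',s,(220,185,285,265))):
    m,c=blobs(im,(0,150,70),(7,255,255),box)
    for k in c[:4]: print('red',n,cv2.minAreaRect(k),cv2.contourArea(k), plane(n,cv2.minAreaRect(k)[0],.156))
    m,c=blobs(im,(100,120,50),(125,255,255),box); r=cv2.minAreaRect(np.vstack(c)); print('blue',n,r)
    if n=='top': print([plane(n,p,.008) for p in cv2.boxPoints(r)])
g=cv2.cvtColor(t,cv2.COLOR_RGB2GRAY)
a=cv2.resize(t[165:235,210:380],None,fx=4.5,fy=4.5,interpolation=cv2.INTER_CUBIC)
b=cv2.resize(s[185:265,210:350],None,fx=3.4,fy=3.4,interpolation=cv2.INTER_CUBIC)
b=cv2.copyMakeBorder(b,0,0,0,a.shape[1]-b.shape[1],cv2.BORDER_CONSTANT)
cv2.imwrite('pics/crop.png',np.vstack([a,b])[:,:,::-1])
E
```

```text
roller top ((274.9071960449219, 284.11639404296875), (27.00745391845703, 27.55830192565918), 92.88705444335938) [array([0.434 , 0.2277, 0.01  ]), array([0.4349, 0.2278, 0.02  ])]
roller scene ((309.9190368652344, 269.7182312011719), (19.700464248657227, 25.605609893798828), 92.86849212646484) [array([0.4353, 0.2299, 0.01  ]), array([0.4243, 0.2404, 0.02  ])]
red top ((231.2000274658203, 198.6000213623047), (9.838699340820312, 6.260990142822266), 26.56505012512207) 47.0 [0.5953 0.2996 0.156 ]
red top ((256.5, 201.5), (7.0, 7.0), 90.0) 34.0 [0.5891 0.2564 0.156 ]
blue top ((246.8533477783203, 203.722412109375), (54.846519470214844, 34.98897933959961), 6.842773914337158)
[array([0.5681, 0.3377, 0.008 ]), array([0.6371, 0.3278, 0.008 ]), array([0.621 , 0.2198, 0.008 ]), array([0.5521, 0.23  , 0.008 ])]
red scene ((255.40594482421875, 204.44061279296875), (4.676674842834473, 19.104713439941406), 5.7105937004089355) 70.0 [0.5419 0.2955 0.156 ]
red scene ((238.62939453125, 208.5823516845703), (19.849138259887695, 4.013213634490967), 77.47119140625) 57.5 [0.5491 0.3353 0.156 ]
blue scene ((247.29127502441406, 240.4477081298828), (42.03838348388672, 47.33577346801758), 73.81079864501953)
```

View pics/crop.png

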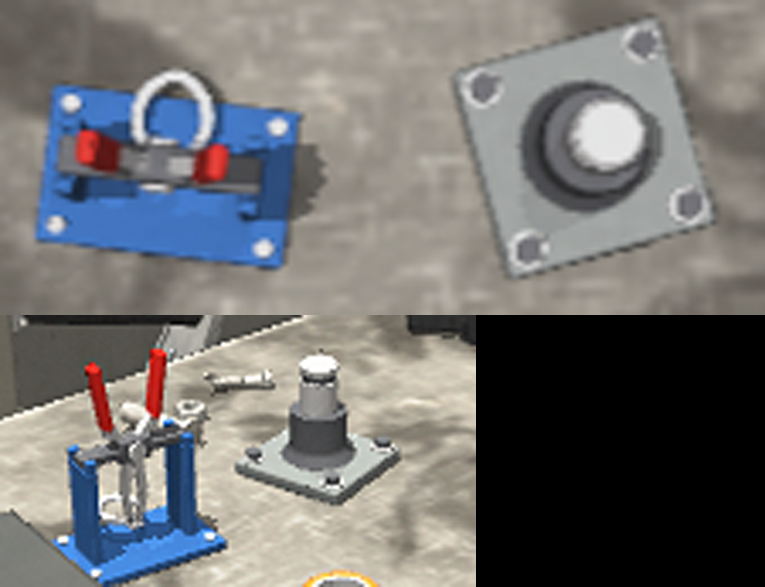

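The crop shows the bright ring on the +x (image up) side of the stand, red handles either side, and the axle end circle near (344.5,194.6) with plate bolts centred at (339.7,197.0).

Run:
```python
from h import *
np.set_printoptions(precision=4,suppress=True)
t=cv2.imread('pics/t.png')[:,:,::-1].copy();s=cv2.imread('pics/s.png')[:,:,::-1].copy()
# axle end
m,c=blobs(t,(0,0,175),(180,60,255),(325,178,362,212)); e=cv2.fitEllipse(cv2.convexHull(c[0])); print('axle',e,plane('top',e[0],.092),plane('top',e[0],.090))
# shoulder/plate
pc=plane('top',(339.7,197.0),.014);print('bolts',pc)
B=[(483,88),(641,43),(690,204),(528,249)]
for b in B: print(plane('top',(210+(b[0]+.5)/4.5-.5,165+(b[1]+.5)/4.5-.5),.015))
m,c=blobs(s,(0,0,175),(180,60,255),(294,190,314,212));
for k in c[:3]: print(cv2.boundingRect(k))
# axle end in scene: crop centre (319,362)/3.4
u=(210+319/3.4-.4,185+363/3.4-.4);print('axle scene',u,plane('scene',u,.092),two(u,e[0]))
print('bottle',two((421,84),(552,290)),two((421,100),(540,290)))
# ring: crop outer ellipse x 132..216,y 70..~152
m,c=blobs(t,(0,0,140),(180,60,255),(235,175,262,200))
for k in c[:3]: print('ring',cv2.boundingRect(k),cv2.contourArea(k))
print('ring centre at z=.022',[plane('top',(210+174/4.5-.4,165+v/4.5-.4),.022) for v in (70,112,150)])
print('ring edges',[plane('top',(210+v/4.5-.4,165+112/4.5-.4),.022) for v in (132,216)])
print('tops of handles',two((239,199),(231,198)),two((257,196),(257,201)))
print(proj('top',(.5946,.2789,.129)),proj('scene',(.5946,.2789,.129)))
```

```text
axle ((344.6554260253906, 194.224365234375), (13.936851501464844, 15.253660202026367), 88.32098388671875) [0.602  0.0954 0.092 ] [0.6021 0.0951 0.09  ]
bolts [0.6023 0.0943 0.014 ]
[0.629  0.1388 0.015 ]
[0.6471 0.0681 0.015 ]
[0.5753 0.049  0.015 ]
[0.5575 0.1213 0.015 ]
(294, 194, 20, 18)
axle scene (303.4235294117647, 291.36470588235295) [0.3027 0.3725 0.092 ] (array([ 0.6317,  0.0544, -0.2423]), np.float64(0.01812101703337817))
bottle (array([ 0.4435, -0.1424,  0.3767]), np.float64(0.0047014790629104465)) (array([ 0.4399, -0.1448,  0.3381]), np.float64(0.003938192030363339))
ring (239, 180, 19, 18) 80.0
ring (249, 175, 13, 13) 56.5
ring centre at z=.022 [array([0.64  , 0.2743, 0.022 ]), array([0.6216, 0.2748, 0.022 ]), array([0.605 , 0.2752, 0.022 ])]
ring edges [array([0.6221, 0.2931, 0.022 ]), array([0.6211, 0.2564, 0.022 ])]
tops of handles (array([0.5969, 0.3006, 0.1526]), np.float64(0.001127571533346044)) (array([0.5902, 0.2555, 0.149 ]), np.float64(0.000567518627758121))
[244.0214 199.6947] [248.0796 206.017 ]
```

Measurements agree with the given sizes: stub (0.602, 0.095), stand and pliers (0.594, 0.278) with yaw -8.5°, roller (0.435, 0.228). The bottle top is at z 0.38, so I go over and outside it.

```bash
cat > go.py <<'E'
import sys; from h import *
# x y z yaw of the grasp point -> slide/twist units from the present TCP pose
def go(x,y,z,yaw,off=.164):
    o=readout.get_obs(); A=R.from_euler('xyz',o['eef_rot'],degrees=True)
    B=R.from_euler('xyz',[180,0,yaw],degrees=True)
    t=np.array([x,y,z])-B.apply([0,0,off])
    print('slide',np.round(A.inv().apply(t-o['eef_pos'])/.25,4),'twist',np.round((A.inv()*B).as_rotvec()/2/np.pi,4))
if __name__=='__main__': go(*map(float,sys.argv[1:5]))
E
python3 -m jog '{"slide":[[0,0,-0.2],[0,0,-0.4],[0,0,-0.6],[0,0,-0.8],[0.4,-0.1,-0.8],[0.8,-0.2,-0.8],[1,-0.3,-0.8],[1,-0.4,-0.8]],"twist":[[0,0,0],[0,0,0],[0,0,0],[0,0,0],[0,0,0.02],[0,0,0.04],[0,0,0.06],[0,0,0.078]],"grip":[1,1,1,1,1,1,1,1]}' 20; python3 go.py .62 -.1 .43 -8.5
```

```text
clock: 1.0
eef_pos: [0.3761, -0.4867, 0.6037]
eef_rot: [-180.0, 0.0, -8.7]
contact_force: [0.9, -0.1, -0.5]
finger_gap: 0.0868
grip_force: 0.0
slide [ 0.7317 -1.6759  0.04  ] twist [-0.0001  0.0001 -0.0004]
```

```bash
python3 -m jog '{"slide":[[0.45,-0.95,0],[0.45,-0.95,0],[0.45,-0.95,0],[0.45,-0.95,0],[0.45,-0.95,0],[0.45,-0.95,0]],"twist":[[0,0,0],[0,0,0],[0,0,0],[0,0,0],[0,0,0],[0,0,0]],"grip":[1,1,1,1,1,1]}'; python3 go.py .435 .228 .3 -8.5
```

```text
clock: 1.6
eef_pos: [0.5233, -0.2624, 0.6047]
eef_rot: [-179.8, -0.1, -7.8]
contact_force: [0.3, 1.0, -0.9]
finger_gap: 0.087
grip_force: 0.0
slide [-0.6152 -1.8938  0.569 ] twist [-0.0006 -0.0002  0.0021]
```

```bash
python3 -m jog '{"slide":[[0.1,-1,0],[0.1,-1,0],[0.1,-1,0],[0.1,-1,0],[0.1,-1,0],[0.1,-1,0]],"twist":[[0,0,0.002],[0,0,0.002],[0,0,0.002],[0,0,0.002],[0,0,0.002],[0,0,0.002]],"grip":[1,1,1,1,1,1]}'; python3 go.py .435 .228 .2 -8.5
```

```text
clock: 2.2
eef_pos: [0.5816, -0.0172, 0.6045]
eef_rot: [-179.7, 0.0, -8.3]
contact_force: [-0.3, -0.2, -0.0]
finger_gap: 0.0871
grip_force: 0.0
slide [-0.7217 -0.8808  0.9667] twist [-0.0007  0.0001  0.0005]
```

```bash
python3 -m jog '{"slide":[[-0.72,-0.88,0.5],[-0.72,-0.88,0.5],[-0.72,-0.88,0.9667],[-0.72,-0.88,0.9667],[-0.72,-0.88,0.9667],[-0.72,-0.88,0.9667],[-0.72,-0.88,0.9667],[-0.72,-0.88,0.9667]],"twist":[[0,0,0],[0,0,0],[0,0,0],[0,0,0],[0,0,0],[0,0,0],[0,0,0],[0,0,0]],"grip":[1,1,1,1,1,1,1,1]}';python3 -m jog '{"slide":[[0,0,0]],"twist":[[0,0,0]],"grip":[1]}'; python3 go.py .435 .228 .023 -8.5
```

```text
clock: 3.0
eef_pos: [0.436, 0.2216, 0.3604]
eef_rot: [179.9, 0.2, -9.0]
contact_force: [1.1, 0.1, 1.1]
finger_gap: 0.0868
grip_force: 0.0
clock: 3.1
eef_pos: [0.4357, 0.2218, 0.3601]
eef_rot: [179.9, 0.3, -8.8]
contact_force: [0.3, 0.0, -0.3]
finger_gap: 0.087
grip_force: 0.0
slide [-0.0028 -0.0257  0.6925] twist [ 0.0004  0.0009 -0.0008]
```

```bash
python3 -m jog '{"slide":[[0,-0.026,0.2],[0,-0.026,0.4],[0,-0.026,0.55],[0,-0.026,0.65],[0,-0.026,0.69],[0,-0.026,0.69],[0,-0.026,0.69]],"twist":[[0,0.0005,-0.0005],[0,0.0005,-0.0005],[0,0.0005,-0.0005],[0,0.0005,-0.0005],[0,0.0005,-0.0005],[0,0.0005,-0.0005],[0,0.0005,-0.0005]],"grip":[1,1,1,1,1,1,1]}'; python3 -m jog '{"slide":[[0,0,0],[0,0,0],[0,0,0],[0,0,0],[0,0,0],[0,0,0],[0,0,0],[0,0,0]],"twist":[[0,0,0],[0,0,0],[0,0,0],[0,0,0],[0,0,0],[0,0,0],[0,0,0],[0,0,0]],"grip":[0.5,0.5,0.5,0.5,0.5,0.5,0.5,0.5]}' 20
```

```text
clock: 3.8
eef_pos: [0.4407, 0.2266, 0.1921]
eef_rot: [-179.9, -0.3, -9.0]
contact_force: [-0.4, 0.5, -0.5]
finger_gap: 0.0871
grip_force: 0.0
clock: 4.6
eef_pos: [0.4394, 0.2267, 0.1906]
eef_rot: [180.0, -0.2, -8.9]
contact_force: [-0.1, 0.2, 1.4]
finger_gap: 0.0499
grip_force: 19.8
```

Run:
```python
from h import *
t=viewer.read_camera('top');s=viewer.read_camera('scene')
a=cv2.resize(t[240:330,225:325],(500,450),interpolation=cv2.INTER_CUBIC)
b=cv2.resize(s[200:290,270:330],(300,450),interpolation=cv2.INTER_CUBIC)
cv2.imwrite('pics/g1.png',np.hstack([a,b])[:,:,::-1])
```

```text
(no output)
```

View pics/g1.png

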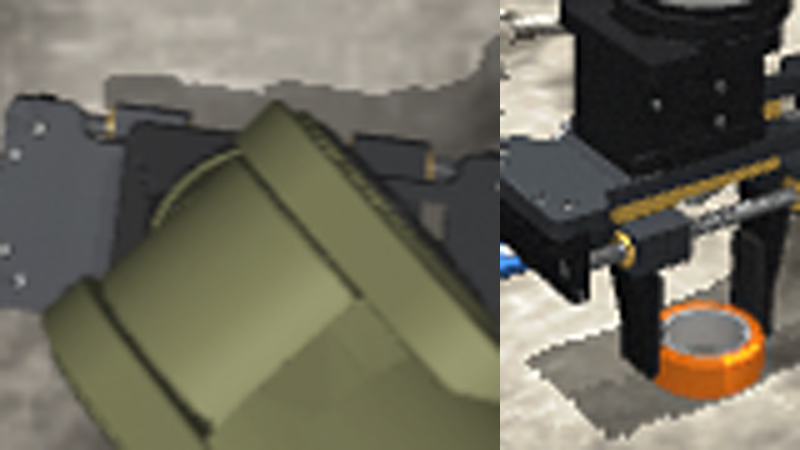

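The scene crop shows the roller held by the finger edges only, with its centre on the near (−x) side of the pads. I'll measure that.

Run:
```python
from h import *
np.set_printoptions(precision=4,suppress=True)
s=viewer.read_camera('scene')
m,c=blobs(s,(8,120,90),(25,255,255),(290,240,340,295))
p=np.vstack(c[:1])[:,0]; print('bbox',cv2.boundingRect(p), 'lowest',p[p[:,1].argmax()])
s0=cv2.imread('pics/s.png')[:,:,::-1].copy()
m0,c0=blobs(s0,(8,120,90),(25,255,255),(290,240,340,295)); p0=np.vstack(c0[:1])[:,0]; print('before',cv2.boundingRect(p0),p0[p0[:,1].argmax()])
# lower/right edges shift -> on the table
def edge(p): x,y,w,h=cv2.boundingRect(p); return (x+w,y+h)
a,b=edge(p0),edge(p)
d=plane('scene',(309.9+b[0]-a[0],269.7+b[1]-a[1]),.01)-plane('scene',(309.9,269.7),.01); print('shift',d)
o=readout.get_obs();A=R.from_euler('xyz',o['eef_rot'],degrees=True)
g=o['eef_pos']+A.apply([0,0,.164]); print('grasp pt',g,'proj',proj('scene',g))
```

```text
bbox (301, 260, 22, 20) lowest [307 279]
before (298, 260, 24, 20) [306 279]
shift [-0.0015 -0.0017  0.    ]
grasp pt [0.4399 0.2267 0.0266] proj [309.6307 262.1224]
```

```bash
python3 -m jog '{"slide":[[0,0,0],[0,0,0],[0,0,0],[-0.024,0,0.012],[-0.024,0,0.012],[-0.024,0,0.012]],"twist":[[0,0,0],[0,0,0],[0,0,0],[0,0,0],[0,0,0],[0,0,0]],"grip":[0.75,0.75,0.75,0.75,0.75,0.75]}'; python3 -m jog '{"slide":[[0,0,0],[0,0,0],[0,0,0],[0,0,0],[0,0,0],[0,0,0]],"twist":[[0,0,0],[0,0,0],[0,0,0],[0,0,0],[0,0,0],[0,0,0]],"grip":[0.5,0.5,0.5,0.5,0.5,0.5]}' 20
python3 - <<'E'
from h import *
s=viewer.read_camera('scene')
m,c=blobs(s,(8,120,90),(25,255,255),(290,240,340,295))
print(cv2.boundingRect(c[0]))
b=cv2.resize(s[200:290,270:360],(500,500),interpolation=cv2.INTER_CUBIC)
cv2.imwrite('pics/g2.png',b[:,:,::-1])
E
```

```text
clock: 5.35
eef_pos: [0.4331, 0.2276, 0.1873]
eef_rot: [180.0, -0.2, -8.9]
contact_force: [-0.9, 0.3, -0.0]
finger_gap: 0.0654
grip_force: 0.0
clock: 5.95
eef_pos: [0.4336, 0.2276, 0.1876]
eef_rot: [180.0, -0.2, -8.9]
contact_force: [0.4, 0.1, 0.1]
finger_gap: 0.05
grip_force: 20.0
(303, 260, 20, 20)
```

View pics/g2.png

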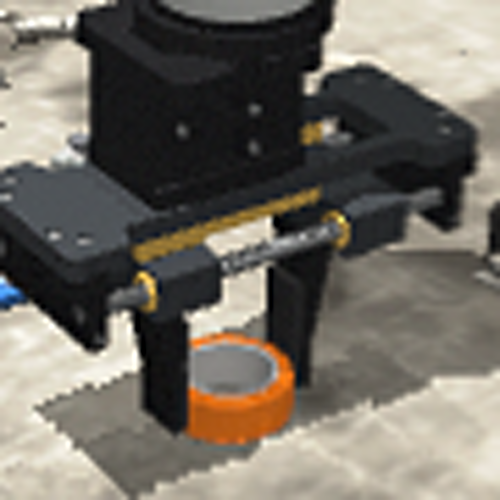

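Now the fingers straddle the roller's centre. Lift and carry it to above the stub.

```bash
python3 -m jog '{"slide":[[0,0,-0.1],[0,0,-0.3],[0,0,-0.5],[0,0,-0.72],[0,0,-0.72]],"twist":[[0,0,0],[0,0,0],[0,0,0],[0,0,0],[0,0,0]],"grip":[0.5,0.5,0.5,0.5,0.5]}' 25; python3 go.py .602 .095 .2 -8.5;  python3 go.py .602 .095 .130 -8.5
```

```text
clock: 6.5
eef_pos: [0.4342, 0.2292, 0.374]
eef_rot: [-179.7, -0.8, -8.9]
contact_force: [0.5, 0.4, -0.5]
finger_gap: 0.0503
grip_force: 25.0
slide [0.7455 0.4265 0.0478] twist [-0.0008 -0.0022 -0.0012]
slide [0.7417 0.4278 0.3278] twist [-0.0008 -0.0022 -0.0012]
```

```bash
python3 -m jog '{"slide":[[0.15,0.085,0],[0.3,0.17,0],[0.45,0.255,0],[0.6,0.34,0],[0.74,0.425,0.05],[0.74,0.425,0.05],[0.74,0.425,0.05]],"twist":[[0,0,0],[0,0,0],[0,0,0],[0,0,0],[0,0,0],[0,0,0],[0,0,0]],"grip":[0.5,0.5,0.5,0.5,0.5,0.5,0.5]}'; python3 go.py .602 .095 .135 -8.5
```

```text
clock: 7.2
eef_pos: [0.5994, 0.0929, 0.3535]
eef_rot: [180.0, 0.0, -9.0]
contact_force: [-0.0, 0.7, -1.0]
finger_gap: 0.0502
grip_force: 25.0
slide [ 0.0092 -0.01    0.218 ] twist [ 0.      0.0001 -0.0015]
```

```bash
python3 -m jog '{"slide":[[0.009,-0.01,0.1],[0.009,-0.01,0.218],[0.009,-0.01,0.218],[0.009,-0.01,0.218]],"twist":[[0,0,-0.001],[0,0,-0.001],[0,0,-0.001],[0,0,-0.001]],"grip":[0.5,0.5,0.5,0.5]}'
cat > meas.py <<'E'
from h import *
np.set_printoptions(precision=4,suppress=True)
def cyl(n,c,r,z0,z1,ax=(0,0,1)):
    a=np.linspace(0,2*np.pi,180)
    return np.array([proj(n,(c[0]+r*np.cos(t),c[1]+r*np.sin(t),z)) for t in a for z in(z0,z1)])
def ext(P): return np.round([P[:,0].min(),P[:,0].max(),P[:,1].min(),P[:,1].max()],1)
E
python3 - <<'E'
from meas import *
o=readout.get_obs();A=R.from_euler('xyz',o['eef_rot'],degrees=True)
g=o['eef_pos']+A.apply([0,0,.164]);print('grasp',g)
s=viewer.read_camera('scene'); s0=cv2.imread('pics/s.png')[:,:,::-1].copy()
for im,box,c,zb in((s0,(290,240,340,295),(.4345,.228),0),(s,(270,130,350,240),g,g[2]-.0236)):
    m,k=blobs(im,(8,120,90),(25,255,255),box); x,y,w,h=cv2.boundingRect(k[0])
    print('seen',x-.5,x+w-.5,y-.5,y+h-.5,'pred',ext(cyl('scene',c,.027,zb,zb+.02)))
m,k=blobs(s0,(0,0,120),(180,60,255),(290,185,320,220))
print('stub pred',ext(cyl('scene',(.602,.095),.015,.084,.092)),ext(cyl('scene',(.602,.095),.0225,.03,.052)))
cv2.imwrite('pics/st.png',np.hstack([cv2.resize(q[150:250,270:340],(390,560),interpolation=cv2.INTER_CUBIC) for q in (s0,s)])[:,:,::-1])
E
```

```text
clock: 7.6
eef_pos: [0.6013, 0.0973, 0.3014]
eef_rot: [180.0, -0.1, -8.5]
contact_force: [0.4, -0.4, 0.1]
finger_gap: 0.0502
grip_force: 25.0
grasp [0.6016 0.0972 0.1374]
seen 297.5 321.5 259.5 279.5 pred [298.8 322.9 259.4 280.1]
seen 295.5 313.5 180.5 194.5 pred [293.  314.  179.8 194.9]
stub pred [298.2 309.6 195.9 203.3] [295.4 312.3 208.4 223.1]
```

View pics/st.png

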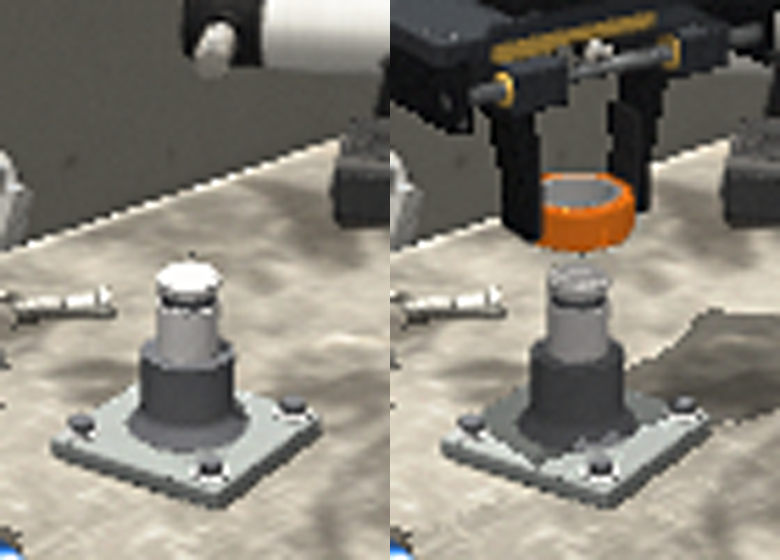

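Lateral prediction and image agree within half a pixel (about 1 mm). Shift −2 mm in y and lower with a force check.

```bash
python3 -m jog '{"slide":[[0,0.009,0],[0,0.009,0.04],[0,0.009,0.08],[0,0.009,0.12],[0,0.009,0.12]],"twist":[[0,0,0],[0,0,0],[0,0,0],[0,0,0],[0,0,0]],"grip":[0.5,0.5,0.5,0.5,0.5]}'; python3 go.py .602 .095 .0756 -8.5
```

```text
clock: 8.15
eef_pos: [0.6009, 0.0936, 0.2687]
eef_rot: [179.9, 0.0, -8.6]
contact_force: [0.0, 0.0, -0.5]
finger_gap: 0.0504
grip_force: 25.0
slide [ 0.0036 -0.0065  0.1165] twist [ 0.0002  0.0001 -0.0002]
```

```bash
python3 -m jog '{"slide":[[0.003,-0.005,0.03],[0.003,-0.005,0.06],[0.003,-0.005,0.09],[0.003,-0.005,0.11],[0.003,-0.005,0.115],[0.003,-0.005,0.115]],"twist":[[0,0,0],[0,0,0],[0,0,0],[0,0,0],[0,0,0],[0,0,0]],"grip":[0.5,0.5,0.5,0.5,0.5,0.5]}'; python3 go.py .602 .095 .0756 -8.5
```

```text
clock: 8.75
eef_pos: [0.6028, 0.095, 0.2421]
eef_rot: [180.0, -0.2, -8.6]
contact_force: [-0.9, 0.2, -1.2]
finger_gap: 0.0505
grip_force: 25.0
slide [-0.003   0.0003  0.0101] twist [ 0.     -0.0004 -0.0002]
```

```bash
python3 -m jog '{"slide":[[0,0,0.006],[0,0,0.01],[0,0,0.01],[0,0,0.01]],"twist":[[0,0,0],[0,0,0],[0,0,0],[0,0,0]],"grip":[0.5,0.5,0.5,0.5]}'
```

```text
clock: 9.15
eef_pos: [0.6028, 0.095, 0.24]
eef_rot: [180.0, -0.2, -8.6]
contact_force: [-0.3, -0.4, -1.6]
finger_gap: 0.0504
grip_force: 25.0
```

```bash
python3 -m jog '{"slide":[[0,0,0.006],[0,0,0.006],[0,0,0.006]],"twist":[[0,0,0],[0,0,0],[0,0,0]],"grip":[0.5,0.5,0.5]}'; python3 -m jog '{"slide":[[0,0,0],[0,0,0],[0,0,0],[0,0,0],[0,0,-0.1],[0,0,-0.3],[0,0,-0.5],[0,0,-0.64]],"twist":[[0,0,0],[0,0,0],[0,0,0],[0,0,0],[0,0,0],[0,0,0],[0,0,0],[0,0,0]],"grip":[0.7,0.8,0.8,0.8,0.8,0.8,0.8,0.8]}'; python3 go.py .5945 .2785 .23 -8.5
python3 - <<'E'
from meas import *
s=viewer.read_camera('scene')
m,k=blobs(s,(8,120,90),(25,255,255),(270,150,350,240)); x,y,w,h=cv2.boundingRect(k[0])
print('seen',x-.5,x+w-.5,y-.5,y+h-.5,'pred',ext(cyl('scene',(.602,.095),.027,.052,.072)))
E
```

```text
clock: 9.45
eef_pos: [0.603, 0.0951, 0.2396]
eef_rot: [180.0, -0.2, -8.6]
contact_force: [-3.2, -1.3, 5.1]
finger_gap: 0.0501
grip_force: 25.0
clock: 10.25
eef_pos: [0.6025, 0.0954, 0.4019]
eef_rot: [-179.9, -0.4, -8.6]
contact_force: [-0.1, 0.5, 1.1]
finger_gap: 0.0692
grip_force: 0.0
slide [-0.1408 -0.7194  0.0315] twist [-0.0001 -0.001  -0.0001]
seen 292.5 313.5 201.5 215.5 pred [293.7 314.1 200.9 216.4]
```

Roller is seated flat (image extents match a roller at 52–72 mm). Now to the pliers.

```bash
python3 -m jog '{"slide":[[-0.05,-0.2,0],[-0.09,-0.4,0],[-0.12,-0.6,0],[-0.14,-0.72,0.03],[-0.14,-0.72,0.03],[-0.14,-0.72,0.03],[-0.14,-0.72,0.03]],"twist":[[0,-0.001,0],[0,-0.001,0],[0,-0.001,0],[0,-0.001,0],[0,-0.001,0],[0,-0.001,0],[0,-0.001,0]],"grip":[1,1,1,1,1,1,1]}'; python3 go.py .5945 .2785 .129 -8.5
```

```text
clock: 11.0
eef_pos: [0.5952, 0.2766, 0.3904]
eef_rot: [179.9, 0.2, -8.7]
contact_force: [-0.1, -1.1, 0.3]
finger_gap: 0.0869
grip_force: 0.0
slide [-0.0028 -0.0077  0.3895] twist [ 0.0002  0.0005 -0.0005]
```

```bash
python3 -m jog '{"slide":[[-0.003,-0.008,0.15],[-0.003,-0.008,0.3],[-0.003,-0.008,0.36],[-0.003,-0.008,0.385],[-0.003,-0.008,0.39],[-0.003,-0.008,0.39]],"twist":[[0,0.0005,-0.0005],[0,0.0005,-0.0005],[0,0.0005,-0.0005],[0,0.0005,-0.0005],[0,0.0005,-0.0005],[0,0.0005,-0.0005]],"grip":[1,1,1,1,1,1]}'; python3 go.py .5945 .2785 .129 -8.5
python3 - <<'E'
from h import *
o=readout.get_obs();A=R.from_euler('xyz',o['eef_rot'],degrees=True)
g=o['eef_pos']+A.apply([0,0,.164]);print(g,proj('scene',g))
s=viewer.read_camera('scene')
m,c=blobs(s,(0,150,70),(7,255,255),(220,185,285,265)); print([cv2.minAreaRect(k) for k in c[:3]])
cv2.imwrite('pics/p1.png',cv2.resize(s[170:270,200:300],(600,600),interpolation=cv2.INTER_CUBIC)[:,:,::-1])
E
```

```text
clock: 11.6
eef_pos: [0.5945, 0.2804, 0.295]
eef_rot: [-179.9, -0.1, -8.4]
contact_force: [-0.7, -0.5, 1.0]
finger_gap: 0.0871
grip_force: 0.0
slide [0.0013 0.0075 0.0078] twist [-0.0002 -0.0004  0.0002]
[0.59484736 0.28054314 0.13095674] [247.40221077 205.41959619]
[((255.4590301513672, 204.4508514404297), (4.61732292175293, 19.103042602539062), 5.19442892074585), ((238.62939453125, 208.5823516845703), (19.849138259887695, 4.013213634490967), 77.47119140625)]
```

View pics/p1.png

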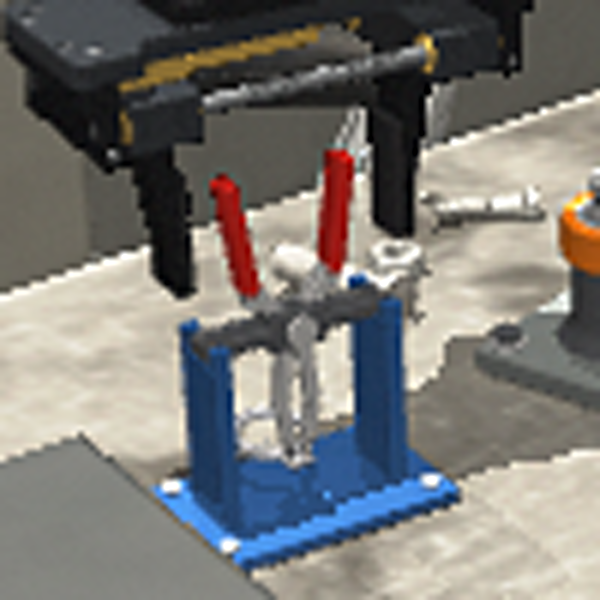

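The handles' midpoint is at (247.0,206.5) and the grasp point projects to (247.4,205.4), so they're aligned. Squeeze.

```bash
python3 -m jog '{"slide":[[0,0.007,0.008],[0,0.007,0.008],[0,0.007,0.008],[0,0.007,0.008],[0,0.007,0.008],[0,0.007,0.008],[0,0.007,0.008],[0,0.007,0.008]],"twist":[[0,0,0],[0,0,0],[0,0,0],[0,0,0],[0,0,0],[0,0,0],[0,0,0],[0,0,0]],"grip":[0.8,0.6,0.5,0.4,0.3,0.2,0.2,0.2]}' 32; python3 -m jog '{"slide":[[0,0,0],[0,0,0],[0,0,0],[0,0,0]],"twist":[[0,0,0],[0,0,0],[0,0,0],[0,0,0]],"grip":[0,0,0,0]}'
```

```text
clock: 12.45
eef_pos: [0.5944, 0.2789, 0.2945]
eef_rot: [-179.9, -0.2, -8.4]
contact_force: [-1.1, -1.5, 12.3]
finger_gap: 0.0371
grip_force: 32.0
clock: 12.85
eef_pos: [0.5944, 0.2788, 0.2945]
eef_rot: [-179.9, -0.2, -8.4]
contact_force: [-1.9, -2.0, 12.1]
finger_gap: 0.0369
grip_force: 32.0
```

```bash
python3 -m jog '{"slide":[[0,0,-0.03],[0,0,-0.08],[0,0,-0.15],[0,0,-0.25],[0,0,-0.35],[0,0,-0.44],[0,0,-0.44],[0,0,-0.44]],"twist":[[0,0,0],[0,0,0],[0,0,0],[0,0,0],[0,0,0],[0,0,0],[0,0,0],[0,0,0]],"grip":[0,0,0,0,0,0,0,0]}' 36
python3 - <<'E'
from h import *
o=readout.get_obs();A=R.from_euler('xyz',o['eef_rot'],degrees=True)
g=o['eef_pos']+A.apply([0,0,.164]);print(g,proj('scene',g))
r=g+R.from_euler('z',-8.5,degrees=True).apply([.024,0,-.107]);print('ring exp',r,proj('scene',r),proj('top',r))
s=viewer.read_camera('scene');t=viewer.read_camera('top')
cv2.imwrite('pics/p2.png',np.hstack([cv2.resize(s[140:240,210:290],(440,550),interpolation=cv2.INTER_CUBIC),cv2.resize(t[160:220,225:265],(360,550),interpolation=cv2.INTER_CUBIC)])[:,:,::-1])
E
```

```text
clock: 13.65
eef_pos: [0.5933, 0.2787, 0.4009]
eef_rot: [180.0, 0.0, -8.4]
contact_force: [-0.3, -1.0, -2.7]
finger_gap: 0.037
grip_force: 36.0
[0.59324994 0.27868253 0.236858  ] [246.05061672 162.09763911]
ring exp [0.61698632 0.2751351  0.129858  ] [243.80552696 202.30880719] [245.80612907 186.94090356]
```

View pics/p2.png

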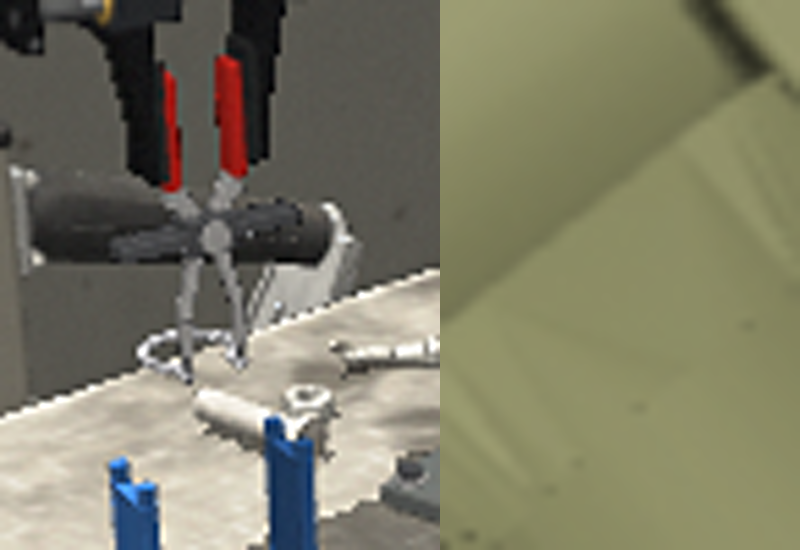

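The pliers hang straight with the ring spread, centre near (244.5,204.5) against (243.8,202.3) expected. Carry it over to above the axle.

```bash
python3 go.py .5783 .0986 .2369 -8.5; python3 -m jog '{"slide":[[0.02,0.1,0],[0.03,0.25,0],[0.04,0.4,0],[0.05,0.55,0],[0.05,0.65,0],[0.05,0.715,0],[0.05,0.715,0],[0.05,0.715,0]],"twist":[[0,0,0],[0,0,0],[0,0,0],[0,0,0],[0,0,0],[0,0,0],[0,0,0],[0,0,0]],"grip":[0,0,0,0,0,0,0,0]}'; python3 go.py .5783 .0986 .215 -8.5
```

```text
slide [ 0.0459  0.7198 -0.0052] twist [0.0003 0.0004 0.0003]
clock: 14.55
eef_pos: [0.5796, 0.1004, 0.4003]
eef_rot: [-180.0, 0.1, -8.4]
contact_force: [-0.3, 0.8, -1.2]
finger_gap: 0.0367
grip_force: 36.0
slide [-0.0039  0.0078  0.085 ] twist [-0.0001  0.0003  0.0003]
```

```bash
python3 -m jog '{"slide":[[-0.004,0.008,0.03],[-0.004,0.008,0.07],[-0.004,0.008,0.085],[-0.004,0.008,0.085],[-0.004,0.008,0.085]],"twist":[[0,0,0.0003],[0,0,0.0003],[0,0,0.0003],[0,0,0.0003],[0,0,0.0003]],"grip":[0,0,0,0,0]}'
python3 - <<'E'
from meas import *
o=readout.get_obs();A=R.from_euler('xyz',o['eef_rot'],degrees=True)
g=o['eef_pos']+A.apply([0,0,.164]);print(g)
r=g+A.apply([.024,0,.1085]);print('ring exp',r,proj('scene',r))
print('ring outer (r19?)',ext(cyl('scene',r,.019,r[2],r[2])),'inner r17',ext(cyl('scene',r,.017,r[2],r[2])))
s=viewer.read_camera('scene');cv2.imwrite('pics/s3raw.png',s[:,:,::-1])
v=cv2.resize(s[165:225,275:335],(600,600),interpolation=cv2.INTER_CUBIC)[:,:,::-1].copy()
cv2.imwrite('pics/p3.png',v)
E
```

```text
clock: 15.05
eef_pos: [0.5786, 0.0985, 0.3798]
eef_rot: [-180.0, 0.0, -8.5]
contact_force: [0.1, -0.0, -1.6]
finger_gap: 0.0372
grip_force: 36.0
[0.5785 0.0985 0.2158]
ring exp [0.6022 0.095  0.1073] [303.8901 192.7879]
ring outer (r19?) [296.6 311.2 190.  195.7] inner r17 [297.4 310.4 190.3 195.4]
```

View pics/p3.png

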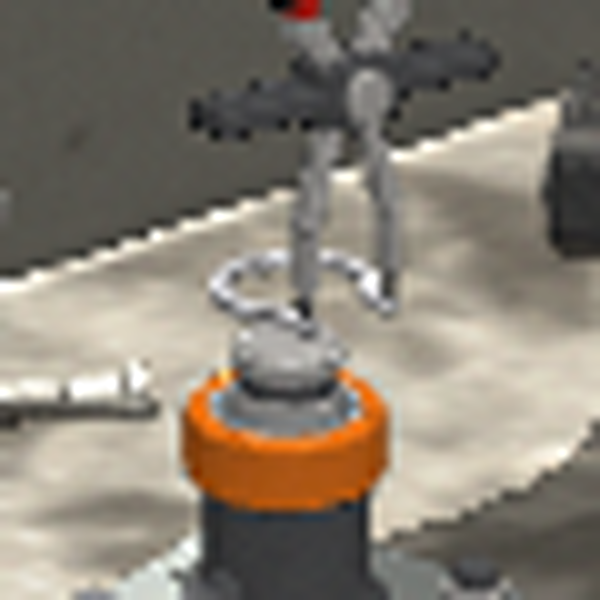

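The ring's ellipse (left edge ~295.4, top ~189.4, bottom ~197) sits over the axle end (centre ~303.5,200), as predicted to about a pixel. Lower in small steps with force checks.

```bash
python3 -m jog '{"slide":[[0,0,0.02],[0,0,0.04],[0,0,0.05],[0,0,0.06],[0,0,0.065],[0,0,0.065]],"twist":[[0,0,0],[0,0,0],[0,0,0],[0,0,0],[0,0,0],[0,0,0]],"grip":[0,0,0,0,0,0]}'; python3 -m jog '{"slide":[[0,0,0.005],[0,0,0.01],[0,0,0.015],[0,0,0.015],[0,0,0.015]],"twist":[[0,0,0],[0,0,0],[0,0,0],[0,0,0],[0,0,0]],"grip":[0,0,0,0,0]}'; python3 go.py .5783 .0986 .1895 -8.5
```

```text
clock: 15.7
eef_pos: [0.5785, 0.0981, 0.3636]
eef_rot: [180.0, 0.0, -8.5]
contact_force: [0.3, -0.1, -1.2]
finger_gap: 0.0364
grip_force: 36.0
clock: 16.2
eef_pos: [0.5785, 0.0982, 0.36]
eef_rot: [180.0, 0.0, -8.5]
contact_force: [-0.7, 0.4, -1.7]
finger_gap: 0.0371
grip_force: 36.0
slide [-0.0011 -0.0015  0.0259] twist [0. 0. 0.]
```

```bash
python3 -m jog '{"slide":[[0,0,0.006],[0,0,0.012],[0,0,0.018],[0,0,0.024],[0,0,0.026],[0,0,0.026],[0,0,0.026]],"twist":[[0,0,0],[0,0,0],[0,0,0],[0,0,0],[0,0,0],[0,0,0],[0,0,0]],"grip":[0,0,0,0,0,0,0]}'
python3 - <<'E'
from meas import *
o=readout.get_obs();A=R.from_euler('xyz',o['eef_rot'],degrees=True)
g=o['eef_pos']+A.apply([0,0,.164])
r=g+A.apply([.024,0,.1085]);print('ring exp',r,proj('scene',r))
s=viewer.read_camera('scene')
cv2.imwrite('pics/p4.png',cv2.resize(s[175:225,280:330],(600,600),interpolation=cv2.INTER_CUBIC)[:,:,::-1])
E
```

```text
clock: 16.9
eef_pos: [0.5785, 0.0982, 0.3535]
eef_rot: [180.0, 0.0, -8.5]
contact_force: [-0.3, -0.3, -1.3]
finger_gap: 0.0368
grip_force: 36.0
ring exp [0.6023 0.0946 0.081 ] [303.9445 201.9342]
```

View pics/p4.png

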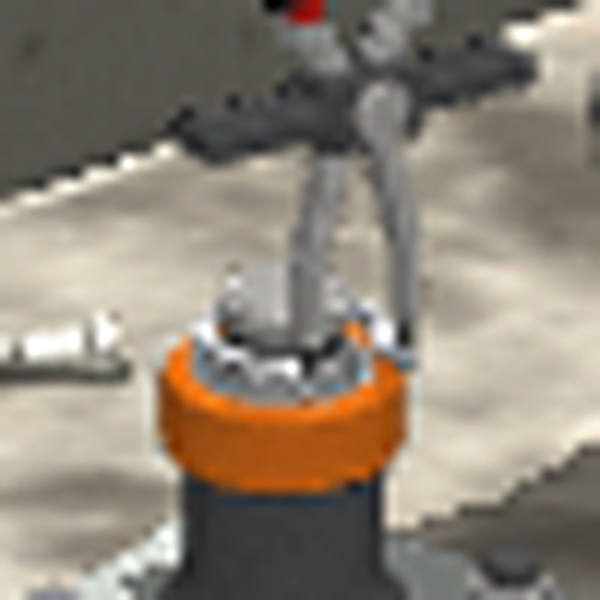

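The ring now encircles the axle near the groove. I'll check the height by a light touch on the roller's top, expected 7 mm lower.

```bash
python3 -m jog '{"slide":[[0,0,0.008],[0,0,0.016],[0,0,0.02],[0,0,0.02],[0,0,0.02]],"twist":[[0,0,0],[0,0,0],[0,0,0],[0,0,0],[0,0,0]],"grip":[0,0,0,0,0]}' | egrep 'pos|force'; for i in 1; do python3 -m jog '{"slide":[[0,0,0.004],[0,0,0.004],[0,0,0.004]],"twist":[[0,0,0],[0,0,0],[0,0,0]],"grip":[0,0,0]}'| egrep 'pos|force'; done
```

```text
eef_pos: [0.5785, 0.0981, 0.3484]
contact_force: [0.5, 0.5, -1.7]
grip_force: 36.0
eef_pos: [0.5785, 0.0982, 0.3475]
contact_force: [0.2, -0.2, -2.1]
grip_force: 36.0
```

```bash
python3 -m jog '{"slide":[[0,0,0.003],[0,0,0.003],[0,0,0.003]],"twist":[[0,0,0],[0,0,0],[0,0,0]],"grip":[0,0,0]}'| egrep 'pos|contact'; python3 -m jog '{"slide":[[0,0,0.003],[0,0,0.003],[0,0,0.003]],"twist":[[0,0,0],[0,0,0],[0,0,0]],"grip":[0,0,0]}'| egrep 'pos|contact'
```

```text
eef_pos: [0.5786, 0.0983, 0.3473]
contact_force: [-1.5, 0.2, 1.7]
eef_pos: [0.5786, 0.0983, 0.3471]
contact_force: [-2.8, 0.2, 6.1]
```

Contact came at TCP z ≈ 0.3474, so groove level is z ≈ 0.3544. While below the groove, I'll also probe centring sideways along tool x and y.

```bash
python3 -m jog '{"slide":[[0,0,-0.014],[0.004,0,-0.014],[0.004,0,-0.014],[0.004,0,-0.014]],"twist":[[0,0,0],[0,0,0],[0,0,0],[0,0,0]],"grip":[0,0,0,0]}'| egrep 'pos|contact'; python3 -m jog '{"slide":[[0.003,0,0],[0.003,0,0],[0.003,0,0]],"twist":[[0,0,0],[0,0,0],[0,0,0]],"grip":[0,0,0]}'| egrep 'pos|contact';  python3 -m jog '{"slide":[[0.002,0,0],[0.002,0,0],[0.002,0,0]],"twist":[[0,0,0],[0,0,0],[0,0,0]],"grip":[0,0,0]}'| egrep 'pos|contact'
```

```text
eef_pos: [0.5794, 0.0979, 0.3489]
contact_force: [0.4, 0.7, -2.1]
eef_pos: [0.5803, 0.0979, 0.3494]
contact_force: [-0.0, -0.5, -3.0]
eef_pos: [0.5808, 0.0978, 0.3495]
contact_force: [-0.7, -0.0, -1.5]
```

```bash
python3 -m jog '{"slide":[[0.002,0,0],[0.002,0,0],[0.002,0,0]],"twist":[[0,0,0],[0,0,0],[0,0,0]],"grip":[0,0,0]}'| egrep 'pos|contact';  python3 -m jog '{"slide":[[0.002,0,0],[0.002,0,0],[0.002,0,0]],"twist":[[0,0,0],[0,0,0],[0,0,0]],"grip":[0,0,0]}'| egrep 'pos|contact'
```

```text
eef_pos: [0.5813, 0.0978, 0.3495]
contact_force: [-0.3, 0.1, -1.4]
eef_pos: [0.5818, 0.0977, 0.3495]
contact_force: [-0.3, -0.7, -2.0]
```

```bash
python3 -m jog '{"slide":[[0.002,0,0],[0.002,0,0],[0.002,0,0]],"twist":[[0,0,0],[0,0,0],[0,0,0]],"grip":[0,0,0]}'| egrep 'pos|contact'
```

```text
eef_pos: [0.5823, 0.0976, 0.3495]
contact_force: [-0.3, -0.1, -2.0]
```

```bash
python3 -m jog '{"slide":[[-0.009,0,0],[-0.017,0,0],[-0.017,0,0],[-0.017,0,0]],"twist":[[0,0,0],[0,0,0],[0,0,0],[0,0,0]],"grip":[0,0,0,0]}'| egrep 'pos|contact'; python3 -m jog '{"slide":[[-0.003,0,0],[-0.003,0,0],[-0.003,0,0]],"twist":[[0,0,0],[0,0,0],[0,0,0]],"grip":[0,0,0]}'| egrep 'pos|contact'
```

```text
eef_pos: [0.5781, 0.0982, 0.3496]
contact_force: [0.7, -0.0, -3.1]
eef_pos: [0.5775, 0.0983, 0.3496]
contact_force: [3.1, 0.6, -3.4]
```

```bash
python3 -m jog '{"slide":[[-0.002,0,0],[-0.002,0,0],[-0.002,0,0]],"twist":[[0,0,0],[0,0,0],[0,0,0]],"grip":[0,0,0]}'| egrep 'pos|contact'
```

```text
eef_pos: [0.5771, 0.0984, 0.3496]
contact_force: [3.4, 0.4, -4.0]
```

```bash
python3 -m jog '{"slide":[[0.011,0,0],[0.011,0.004,0],[0.011,0.004,0],[0.011,0.004,0]],"twist":[[0,0,0],[0,0,0],[0,0,0],[0,0,0]],"grip":[0,0,0,0]}'| egrep 'pos|contact'; python3 -m jog '{"slide":[[0,0.002,0],[0,0.002,0],[0,0.002,0]],"twist":[[0,0,0],[0,0,0],[0,0,0]],"grip":[0,0,0]}'| egrep 'pos|contact'; python3 -m jog '{"slide":[[0,0.002,0],[0,0.002,0],[0,0.002,0]],"twist":[[0,0,0],[0,0,0],[0,0,0]],"grip":[0,0,0]}'| egrep 'pos|contact'
```

```text
eef_pos: [0.5791, 0.0973, 0.3494]
contact_force: [0.6, 1.5, -2.0]
eef_pos: [0.5792, 0.0968, 0.3495]
contact_force: [0.6, 1.8, -1.4]
eef_pos: [0.5792, 0.0964, 0.3495]
contact_force: [0.7, 2.3, -2.0]
```

```bash
python3 -m jog '{"slide":[[0,0.002,0],[0,0.002,0],[0,0.002,0]],"twist":[[0,0,0],[0,0,0],[0,0,0]],"grip":[0,0,0]}'| egrep 'pos|contact'
```

```text
eef_pos: [0.5791, 0.0962, 0.3495]
contact_force: [-0.1, 3.7, -2.0]
```

```bash
python3 -m jog '{"slide":[[0,-0.008,0],[0,-0.016,0],[0,-0.016,0],[0,-0.016,0]],"twist":[[0,0,0],[0,0,0],[0,0,0],[0,0,0]],"grip":[0,0,0,0]}'| egrep 'pos|contact'; python3 -m jog '{"slide":[[0,-0.003,0],[0,-0.003,0],[0,-0.003,0]],"twist":[[0,0,0],[0,0,0],[0,0,0]],"grip":[0,0,0]}'| egrep 'pos|contact'; python3 -m jog '{"slide":[[0,-0.002,0],[0,-0.002,0],[0,-0.002,0]],"twist":[[0,0,0],[0,0,0],[0,0,0]],"grip":[0,0,0]}'| egrep 'pos|contact'
```

```text
eef_pos: [0.5798, 0.0987, 0.3495]
contact_force: [0.3, 0.0, -2.0]
eef_pos: [0.5799, 0.1001, 0.3495]
contact_force: [0.0, 0.1, -2.0]
eef_pos: [0.5799, 0.1008, 0.3495]
contact_force: [0.5, -1.0, -1.5]
```

```bash
python3 -m jog '{"slide":[[0,-0.002,0],[0,-0.002,0],[0,-0.002,0]],"twist":[[0,0,0],[0,0,0],[0,0,0]],"grip":[0,0,0]}'| egrep 'clock|pos|contact'
```

```text
clock: 23.85
eef_pos: [0.58, 0.1011, 0.3495]
contact_force: [-0.1, -0.9, -1.9]
```

Probing puts the centre at TCP (0.5798, 0.0989). Go there at groove height.

```bash
python3 -m jog '{"slide":[[0,0.005,0],[0,0.009,0],[0,0.009,0],[0,0.009,-0.01],[0,0.009,-0.0195],[0,0.009,-0.0195],[0,0.009,-0.0195],[0,0.009,-0.0195]],"twist":[[0,0,0],[0,0,0],[0,0,0],[0,0,0],[0,0,0],[0,0,0],[0,0,0],[0,0,0]],"grip":[0,0,0,0,0,0,0,0]}'
python3 - <<'E'
from h import *
s=viewer.read_camera('scene')
cv2.imwrite('pics/p5.png',cv2.resize(s[155:225,270:340],(700,700),interpolation=cv2.INTER_CUBIC)[50:650,:,::-1])
E
```

```text
clock: 24.65
eef_pos: [0.5796, 0.0991, 0.3544]
eef_rot: [180.0, 0.0, -8.5]
contact_force: [0.4, 1.0, -2.0]
finger_gap: 0.037
grip_force: 36.0
```

View pics/p5.png

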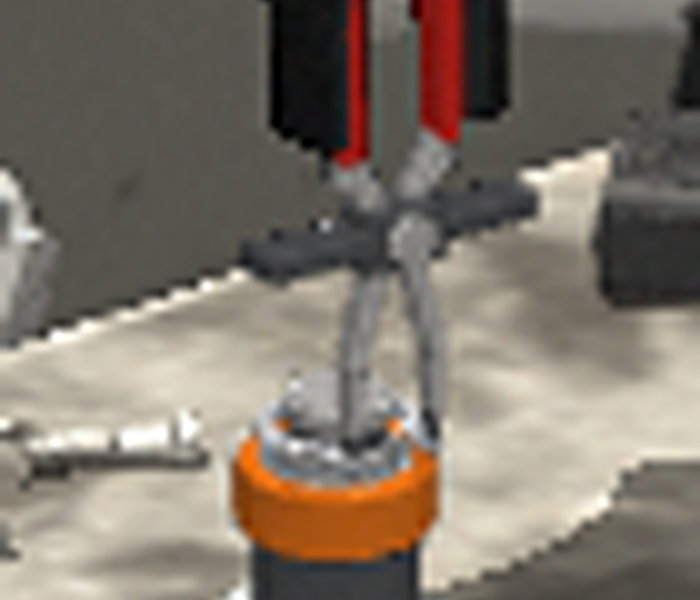

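The picture shows the ring encircling the axle: left side at about (296,202) and near side at (303,207). Its centre matches the projected groove level (~202). There's no contact force and the grip is on the stop. Handing in.

```bash
python3 -c "
from cell import sign_off; print(sign_off())"
```

```text
the job is handed in; nothing more can be done
None
```

I handed the job in at about 25 s: the roller sits flat on the shoulder, and the pliers are squeezed to their stop holding the spread ring level with the groove and centred round the axle. I checked the ring's height by a light touch on the roller and its centring by gentle sideways touches on the axle; the hand-in call returned no verdict.

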